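# Lock the set welding current on a coaxial remote control

### The arm

A 7-joint arm with a two-finger parallel gripper is mounted at the origin on the work surface. World frame = base frame: x ahead of the robot, y to its left, z up, the work surface at z = 0. Lengths are in mm, angles in rad, forces in N, time in s.
With the tool pointing down it reaches from about 400 to 925 mm from the base axis. Payload 5.6 kg.
Tool frame: the origin (TCP) lies between the finger pads; the fingertips stand 8 mm ahead of it and the grasp point (between the pads) lies 11 mm behind it; z points along the fingers, y is the direction in which the jaws open and shut (so a half turn about z gives the same grasp; the last joint's range is limited). The gripper opens to 85 mm and grips with 20 to 120 N. Pads are 22 mm wide; open, the fingers measure 114 mm over their backs; the gripper's body (76 mm by 85 mm) begins 54 mm behind the grasp point. The pads swing forward as they close: fully open they stand 13 mm farther back than shut.
Start: joints at [1.242, 0.468, -0.012, 1.603, 0.006, 1.071, -0.056], TCP at [183.21, -623.652, 239.29] pointing down, gripper open.
Joint ranges: [-2.53, 2.53], [-0.31, 2.02], [-1.57, 1.55], [0.28, 2.44], [-1.29, 4.43], [0.15, 1.84], [-2.92, 2.92]. Speed limits (rad/s): [2.57, 2.57, 3.14, 3.14, 3.14, 3.14, 3.14].

### API

Orientations are given as a 3x3 rotation matrix whose columns are the frame's x, y, z axes.
In Python, from workcell import * gives the robot as it stands.
- The arm moves only by the tool jog_arm, never from a script. Its argument "increments" is a list that holds one entry, the list of rows, each a list of 6 numbers: the shift along the tool's x, y, z each as a share of 0.6 m, from -1 to 1, then the turn, a rotation vector about the tool's x, y, z each as a share of 0.5 rad, from -1 to 1. In form: [[[x, y, z, wx, wy, wz], ...]]. A call has 1 to 20 rows; each row is the pose to reach, as a shift and turn from the pose commanded when the call began, along the tool's axes at that moment; what a row does not reach only later rows make up. A row lasts 1/12 s, in which the tool goes at most 41.7 mm and 7.16 degrees, less where a joint would pass 70% of its speed; a pose out of reach is approached as far as the arm can. A call with a number of a shift or a turn outside -1 to 1 is refused whole. A call with a gripper value outside its range is refused whole. "jaw" is the finger opening in mm, from 0 to 85.4, set as the call begins (left out, the last holds). The fingers move at their own pace and stop on an object; "grip_force" is the grip in N (left out, the last holds). Time passes only in rows, so rows that repeat a pose let the fingers close. It gives the time, the measured TCP pose, the force and the opening at its end, in the units of the state.
- read_state(): the state, without advancing time (a new reading comes with each control period).
- grab_frame(name): name is "side" or "top"; returns the picture (400x640x3 uint8, blue, green, red); there is no depth.
- calibration(name): a dict with "fx", "fy", "cx", "cy" (pixels), "rvec" (rotation vector, rad) and "tvec" (3), from world to camera coordinates, as OpenCV has them. Camera axes: x right, y down, z forward; pixel columns grow to the right and rows downward; lengths in mm; the calibration is good to about 2 mm. A picture is of the moment at which its call begins. calibration takes no time and is no camera call.
- sign_off(): hands the job in, once; it reports no verdict.
Trained networks look in the newest picture that a camera, given by its name, has taken for a name from the list of things; names that differ only in an ending like _2 or _b are one class to them, and where a whole thing is asked for, a point or a joint stands for the part that bears it (a point fixed in the world has none). Each returns a list of dicts, best first, with "p" (0 to 1); they miss things now and then, are a little off and sometimes report something else, mostly with a low value. They report only what shows in the picture. A call takes as long as a camera call. They do not tell look-alikes from the thing itself.
- find_in(label, camera): "xy" ([column, row] in pixels, amid what is visible of it).
The state is a dict: "time": time; "joint_pos": joint angles; "joint_velocities": joint speeds; "joint_efforts": joint torques, N m; "tcp_pos": TCP position; "tcp_rot": TCP orientation; "ft_force": force on the tool from outside, world axes, zero at the start; "torque": the same for the moment, N m; "width": opening from 0.0 (shut) to 1.0 (fully open).
Only numpy, scipy, OpenCV 4.12 (cv2) and the standard library are available. Lean on these libraries where they do the work, as an engineer would, in place of code of your own. Each camera call takes 0.05 s, during which the arm holds its last target.

### The job

The welding current is already set on the wide outer ring of the remote control. Lock it: turn only the small bar-shaped inner knob clockwise until you feel it come up snug, without leaning on the outer ring or dragging it round, and let go; then push the ready button on the small steel block fully in and release it. Leave the isolator lever and everything else on the bench alone.

Things in the scene. Friction and masses are not known exactly. Their poses are not given: they have to be found in the camera images.
- control_box: grey remote control box fixed to the bench, 120 x 150 x 45 mm (its x, y, z); origin at the centre of its underside, z up. The concentric pair stands in the middle of its top, on its z axis.
- set_ring: outer ring of the pair: black ribbed dial, 64 mm across, 16 mm high, its top flat 61 mm above the bench; origin on the turning axis at its underside (on the box top, 45 mm above the bench), z up along the axis. It turns about z when about 0.25 N m acts on it. It must stay where it is.
- ring_mark (a point): end of the white line on the ring's top, 27 mm from the axis; shows how the ring stands.
- lock_knob: inner knob of the pair, the lock: grey bar grip 30 mm long (its x), 13 mm wide (its y), standing from 5 to 24 mm above the ring's top (66 to 85 mm above the bench), on a round foot 30 mm across; the bar lies wholly over the ring. Origin on the turning axis at the box top, 45 mm above the bench; z up, x along the bar. Turns about z by hand, stiffly: steady friction about 0.10 N m.
- lock_knob_top (a point): centre of the knob bar's top, 85 mm above the bench. The lock: clockwise (seen from above) the knob first turns 0.2 to 1.8 rad loose (differs each time, unseen), then meets a spring washer hidden inside that bears on the ring: each further 0.1 rad adds 0.25 N m. Stop at about 0.2 to 0.27 N m in all; near 0.35 the ring is dragged. Let go, it springs back a little and its friction keeps it snug.
- ready_button (a joint): travel of the ready button, m: 0 up, 0.006 fully in, springs back by itself; about 5 N for the full travel.
- ready_button_top (a point): centre of the top of the ready button: round grey button 28 mm across in a black collar on a steel block 80 x 80 x 40 mm fixed to the bench; 62 mm above the bench, pressed straight down.
- isolator_tip (a point): centre of the black ball (26 mm) of the isolator's toggle lever, which stands on the other steel block 80 x 80 x 40 mm, its ball about 112 mm above the bench; not to be touched.
- chipping_hammer: loose hammer 260 mm long lying on the bench; origin under the middle; leave alone.
- wire_brush: loose brush 220 mm long lying on the bench; origin under the middle; leave alone.
- tee_coupon: loose welded steel T-piece, base 90 x 100 mm, web 68 mm high; origin at the centre of its underside; leave alone.
Things that resemble listed ones, but are neither listed nor needed, are in the scene too. What is meant by the control_box is not green, and is the larger of those in its own colour.

How it is judged:
By the outcome, as a careful person would: the job done as asked, in the order asked, and still so for the second after the job is handed in, with the robot touching nothing.
It also fails if it takes over 72 s, if anything falls off the work surface, if the arm or the gripper's body presses on something with over 40 N, if the wrist force passes 120 N, or if a joint passes its speed limit or range.

## Working session

There is one attempt and no reset: what is moved stays moved. The work goes in short steps, Python scripts to look and compute and a tool call to move; the robot and the scene stay as the last step left them, time stands still between calls to the robot, and variables do not carry over. Pictures are saved under pics/ and viewed, and the job is handed in when it is done.

Besides the shell and the picture viewer there is one more tool, called as name([rows], argument=value, ...), one row to a line, values as JSON. jog_arm: Moves the arm, as the interface text tells. Shift numbers are shares of 0.6 m and turn numbers shares of 0.5 rad, none past 1 either way. Its arguments: {"type":"object","properties":{"increments":{"type":"array","items":{"type":"array","items":{"type":"array","items":{"type":"number"}}}},"jaw":{"type":"number"},"grip_force":{"type":"number"}},"required":["increments"]}

```bash
mkdir -p pics; ls; python3 - <<'E'
from workcell import *
import cv2
for n in("top","side"):
    cv2.imwrite(f"pics/{n}0.png",grab_frame(n))
    print(n,calibration(n))
    for l in("control_box","set_ring","ring_mark","lock_knob","lock_knob_top","ready_button_top","isolator_tip"):
        print(l,[(d["p"],d["xy"]) for d in find_in(l,n)][:4])
s=read_state();print(s)
E
```

```text
pics
top {'fx': 478.16429424462603, 'fy': 478.16429424462603, 'cx': 312.02781429684563, 'cy': 206.5884413565807, 'rvec': array([ 2.16518118, -2.14996857,  0.12663858]), 'tvec': array([  -1.35829429,  512.41675147, 1301.26928422])}
control_box [(0.88, [221.0, 305.6]), (0.77, [424.0, 330.3]), (0.75, [310.4, 188.3])]
set_ring [(0.84, [314.4, 189.9]), (0.78, [225.7, 302.5])]
ring_mark [(0.81, [307.9, 189.0]), (0.62, [418.0, 329.5])]
lock_knob [(0.64, [219.8, 305.7]), (0.56, [316.5, 119.7])]
lock_knob_top [(0.66, [309.4, 185.4]), (0.64, [423.5, 328.3]), (0.52, [219.5, 306.2])]
ready_button_top [(0.52, [205.5, 218.6])]
isolator_tip [(0.57, [302.5, 188.7])]
side {'fx': 454.36146451189444, 'fy': 454.36146451189444, 'cx': 315.0259112146156, 'cy': 198.10295782684045, 'rvec': array([ 0.43574257, -2.6219604 ,  1.3326595 ]), 'tvec': array([ 462.99677418,  184.96334471, 1054.0525386 ])}
control_box [(0.91, [451.7, 192.7]), (0.82, [393.5, 328.8]), (0.58, [288.7, 226.9])]
set_ring [(0.87, [394.0, 321.1]), (0.74, [288.3, 217.9]), (0.42, [455.3, 185.7])]
ring_mark [(0.79, [287.0, 219.3]), (0.69, [391.
[... 427 characters left out ...]
elocities': array([-3.75272960e-05, -5.96207873e-04,  1.97642151e-04,  1.21271382e-03,
       -6.01545466e-04,  4.36237890e-04, -1.25782877e-04]), 'joint_efforts': array([-1.18596072e-04, -5.32177949e+01,  2.11556756e-02, -2.51621157e+01,
        1.15210604e-02,  1.21575238e-03,  5.11004870e-06]), 'tcp_pos': array([ 183.2032193 , -623.64824369,  239.33562313]), 'tcp_rot': array([[ 9.59450689e-01,  2.81876524e-01, -2.87959091e-05],
       [ 2.81876521e-01, -9.59450687e-01, -8.02776539e-05],
       [-5.02566408e-05,  6.89055597e-05, -9.99999996e-01]]), 'ft_force': array([1.26979524, 0.47028875, 0.11380435]), 'torque': array([-0.01465227, -0.00952637, -0.0093707 ]), 'width': 0.9994068374323929}
```

View pics/top0.png

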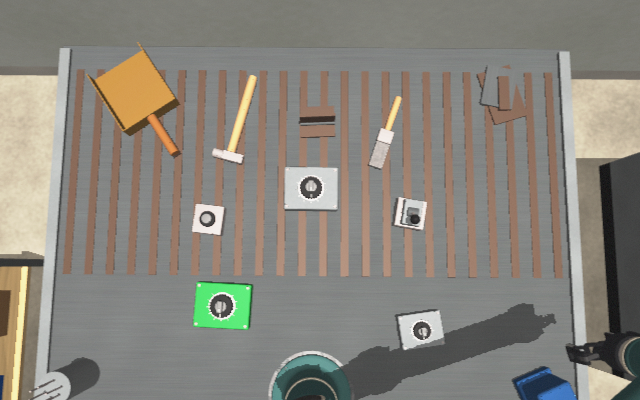

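View pics/side0.png

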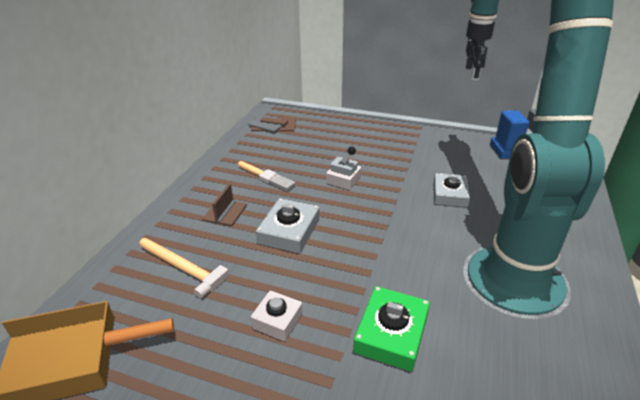

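The target is the larger grey box at top (311,188). The green box at (222,305) and the small grey one at (421,329) are look-alikes. The button block is at (207,218) and the isolator at (412,214). I'll zoom in and measure.

```bash
cat > h.py <<'E'
import numpy as np,cv2
from workcell import *
def proj(P,n):
    c=calibration(n);K=np.array([[c['fx'],0,c['cx']],[0,c['fy'],c['cy']],[0,0,1]])
    return cv2.projectPoints(np.float64(P).reshape(-1,1,3),c['rvec'],c['tvec'],K,None)[0].reshape(-1,2)
def back(uv,n,z):
    c=calibration(n);R=cv2.Rodrigues(c['rvec'])[0];o=-R.T@c['tvec']
    d=R.T@np.array([(uv[0]-c['cx'])/c['fx'],(uv[1]-c['cy'])/c['fy'],1])
    return o+d*(z-o[2])/d[2]
E
python3 - <<'E'
from h import *
t=cv2.imread("pics/top0.png");s=cv2.imread("pics/side0.png")
a=cv2.resize(t[155:220,275:350],None,fx=8,fy=8,interpolation=cv2.INTER_CUBIC)
b=cv2.resize(s[190:255,250:325],None,fx=8,fy=8,interpolation=cv2.INTER_CUBIC)
cv2.imwrite("pics/za.png",a);cv2.imwrite("pics/zb.png",b)
c=np.hstack([cv2.resize(t[195:245,182:232],None,fx=8,fy=8),cv2.resize(s[280:345,245:310],(400,400))])
cv2.imwrite("pics/zc.png",c)
print(back((311,187),"top",61),back((288,215),"side",61),back((207,218.5),"top",62),back((278,302),"side",62))
E
```

```text
[562.74430806   5.34220919  61.        ] [557.43401733  15.78309283  61.        ] [474.1238152  286.96796962  62.        ] [467.71812507 290.32777779  62.        ]
```

View pics/za.png

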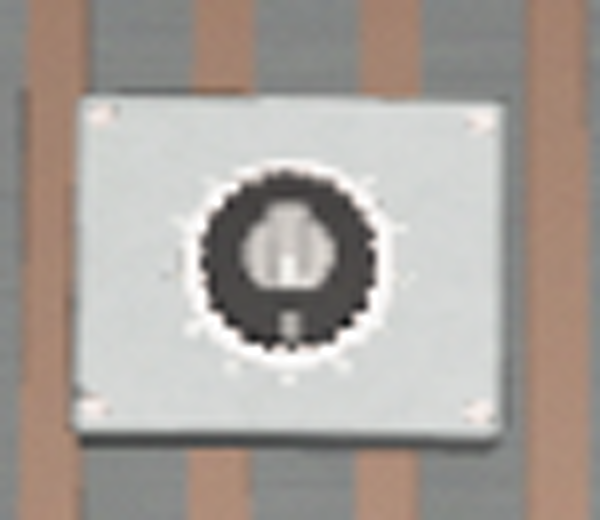

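View pics/zb.png

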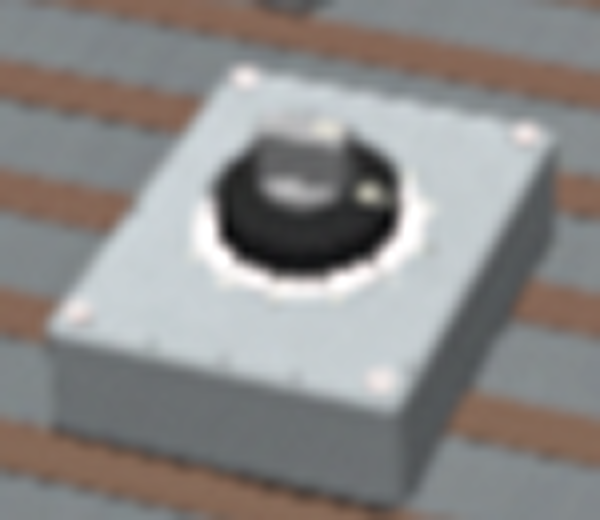

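View pics/zc.png

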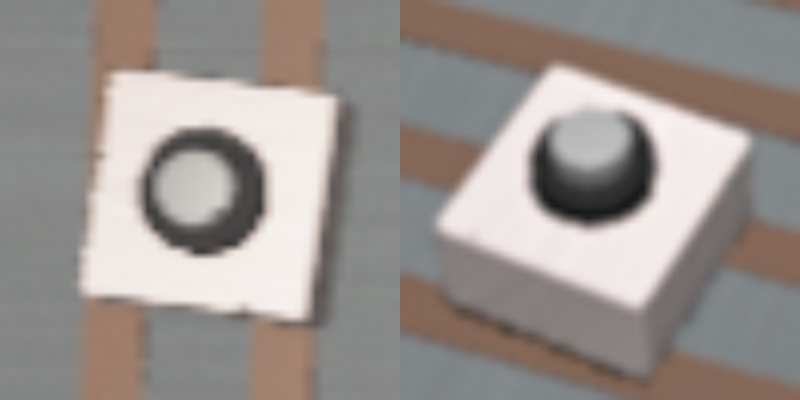

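```bash
python3 - <<'E'
from h import *
f=lambda p,o,k=8:((p[0]+.5)/k-.5+o[0],(p[1]+.5)/k-.5+o[1])
oa=(275,155);ob=(250,190)
def rep(name,L,o,n,z,k=8):
    P=np.array([back(f(p,o,k),n,z)[:2] for p in L]);print(name,n,P.round(1).tolist(),'mean',P.mean(0).round(1))
rep("box",[(82,97),(503,103),(497,433),(73,428)],oa,"top",45)
rep("box",[(236,68),(556,134),(398,411),(48,336)],ob,"side",45)
rep("ringtop c,mark",[(289,258),(290,325)],oa,"top",61)
rep("mark",[(370,193)],ob,"side",61)
rep("ringtop edges",[(216,195),(398,195)],ob,"side",61)
rep("bar ends",[(288,203),(288,285)],oa,"top",85)
rep("bar ends",[(262,128),(340,130)],ob,"side",85)
rep("blk",[(112,72),(340,97),(310,321),(82,294)],(182,195),"top",40)
k=400/65
g=lambda p:(p[0]-400,p[1])
rep("blk",[g(p) for p in[(556,64),(752,135),(640,310),(436,228)]],(245,280),"side",40,k)
rep("btn",[(193,187)],(182,195),"top",62)
rep("btn",[g((590,140))],(245,280),"side",62,k)
# edge fine check overlay
E
```

```text
box top [[622.1, 78.8], [621.0, -67.7], [505.4, -65.8], [506.1, 80.3]] mean [563.6   6.4]
box side [[617.8, -65.3], [501.0, -63.8], [501.2, 83.3], [617.8, 84.6]] mean [559.5   9.7]
ringtop c,mark top [[563.3, 6.2], [540.1, 5.7]] mean [551.7   5.9]
mark side [[540.4, 4.5]] mean [540.4   4.5]
ringtop edges side [[587.0, 20.8], [531.5, 2.7]] mean [559.3  11.7]
bar ends top [[578.1, 6.5], [550.2, 6.3]] mean [564.1   6.4]
bar ends side [[573.1, 12.3], [549.1, 5.6]] mean [561.1   8.9]
blk top [[517.5, 325.0], [509.4, 245.7], [431.8, 253.8], [440.5, 332.5]] mean [474.8 289.3]
blk side [[506.5, 247.5], [429.7, 255.9], [438.0, 335.5], [514.8, 326.5]] mean [472.3 291.4]
btn top [[475.6, 290.6]] mean [475.6 290.6]
btn side [[472.3, 292.8]] mean [472.3 292.8]
```

jog_arm([
  [[0.903, -0.832, 0, 0, 0, -1], [0.903, -0.832, 0, 0, 0, -1], [0.903, -0.832, 0, 0, 0, -1], [0.903, -0.832, 0, 0, 0, -1], [0.903, -0.832, 0, 0, 0, -1], [0.903, -0.832, 0, 0, 0, -1], [0.903, -0.832, 0, 0, 0, -1], [0.903, -0.832, 0, 0, 0, -1], [0.903, -0.832, 0, 0, 0, -1], [0.903, -0.832, 0, 0, 0, -1], [0.903, -0.832, 0, 0, 0, -1], [0.903, -0.832, 0, 0, 0, -1], [0.903, -0.832, 0, 0, 0, -1], [0.903, -0.832, 0, 0, 0, -1], [0.903, -0.832, 0, 0, 0, -1], [0.903, -0.832, 0, 0, 0, -1], [0.903, -0.832, 0, 0, 0, -1], [0.903, -0.832, 0, 0, 0, -1], [0.903, -0.832, 0, 0, 0, -1], [0.903, -0.832, 0, 0, 0, -1]],
], jaw=45, grip_force=40)

```text
time: 2.47
tcp_pos: [562.6, 10.0, 239.0]
tcp_rot: [[0.704, 0.71, -0.0], [0.71, -0.704, 0.001], [0.0, -0.001, -1.0]]
ft_force: [-0.0, 0.7, -0.9]
width: 0.526
```

jog_arm([
  [[0, 0, 0, 0, 0, -1], [0, 0, 0, 0, 0, -1], [0, 0, 0, 0, 0, -1], [0, 0, 0, 0, 0, -1], [0, 0, 0, 0, 0, -1], [0, 0, 0, 0, 0, -1]],
])

```text
time: 2.97
tcp_pos: [561.9, 6.2, 239.2]
tcp_rot: [[0.287, 0.958, -0.0], [0.958, -0.287, -0.001], [-0.001, -0.0, -1.0]]
ft_force: [-0.1, 0.6, 0.3]
width: 0.529
```

jog_arm([
  [[0, 0, 0, 0, 0, -1], [0, 0, 0, 0, 0, -1], [0, 0, 0, 0, 0, -1], [0, 0, 0, 0, 0, -1], [0, 0, 0, 0, 0, -1], [0, 0, 0, 0, 0, -1]],
])

```text
time: 3.47
tcp_pos: [562.2, 7.2, 239.2]
tcp_rot: [[-0.207, 0.978, -0.0], [0.978, 0.207, -0.0], [-0.0, -0.0, -1.0]]
ft_force: [-0.4, -0.5, 0.1]
width: 0.523
```

jog_arm([
  [[0, 0, 0, 0, 0, -1], [0, 0, 0, 0, 0, -1], [0, 0, 0, 0, 0, -1], [0, 0, 0, 0, 0, -1], [0, 0, 0, 0, 0, -1], [0, 0, 0, 0, 0, -1]],
])

```text
time: 3.97
tcp_pos: [562.2, 7.6, 239.1]
tcp_rot: [[-0.65, 0.76, -0.0], [0.76, 0.65, -0.0], [0.0, -0.0, -1.0]]
ft_force: [-0.4, -0.5, -0.3]
width: 0.524
```

jog_arm([
  [[0, 0, 0, 0, 0, -1], [0, 0, 0, 0, 0, -1], [0, 0, 0, 0, 0, -1], [0, 0, 0, 0, 0, -1], [0, 0, 0, 0, 0, -1], [0, 0, 0, 0, 0, -1]],
])

```text
time: 4.47
tcp_pos: [562.3, 7.8, 239.1]
tcp_rot: [[-0.935, 0.355, -0.0], [0.355, 0.935, 0.0], [0.0, -0.0, -1.0]]
ft_force: [0.3, 0.4, 1.6]
width: 0.523
```

```bash
cat >> h.py <<'E'
def st():
    s=read_state();R=s['tcp_rot']
    print('t',round(s['time'],2),'p',s['tcp_pos'].round(1),'yaw',np.arctan2(R[1,0],R[0,0]).round(4),'tz',R[:,2].round(4),'F',s['ft_force'].round(2),'T',s['torque'].round(3),'w',round(s['width']*85.4,1),'q',s['joint_pos'].round(2))
    return s
def inc(p,yaw):
    s=read_state();R=s['tcp_rot']
    Rt=np.array([[np.cos(yaw),np.sin(yaw),0],[np.sin(yaw),-np.cos(yaw),0],[0,0,-1.]])
    print('inc',(R.T@(np.array(p)-s['tcp_pos'])/600).round(4),(cv2.Rodrigues(R.T@Rt)[0].ravel()/.5).round(4))
E
python3 - <<'E'
from h import *
st();inc((562,8,160),np.pi)
E
```

```text
t 4.47 p [562.3   7.8 239.1] yaw 2.7786 tz [-3.e-04  0.e+00 -1.e+00] F [0.28 0.42 1.62] T [0.007 0.029 0.004] w 44.7 q [ 0.61  0.48 -0.89  1.78  0.42  1.08  0.78]
inc [5.000e-04 1.000e-04 1.319e-01] [-1.00e-04 -6.00e-04 -7.26e-01]
```

jog_arm([
  [[0, 0, 0.04, 0, 0, -0.712], [0, 0, 0.1, 0, 0, -0.712], [0, 0, 0.16, 0, 0, -0.712], [0, 0, 0.19, 0, 0, -0.712], [0, 0, 0.2, 0, 0, -0.712], [0, 0, 0.2, 0, 0, -0.712], [0, 0, 0.2, 0, 0, -0.712]],
])

```text
time: 5.05
tcp_pos: [563.1, 8.4, 120.2]
tcp_rot: [[-1.0, 0.002, 0.001], [0.002, 1.0, -0.0], [-0.001, -0.0, -1.0]]
ft_force: [0.0, -0.7, -0.4]
width: 0.523
```

```bash
python3 - <<'E'
from h import *
st()
s=grab_frame("side");t=grab_frame("top")
cv2.imwrite("pics/s1.png",np.hstack([cv2.resize(s[160:250,240:330],(400,400),interpolation=2),cv2.resize(t[140:230,265:355],(400,400),interpolation=2)]))
print(proj([(562,8,85),(562,8,112)],"side"))
E
```

```text
t 5.05 p [563.1   8.4 120.2] yaw 3.1393 tz [ 1.3e-03 -1.0e-04 -1.0e+00] F [ 0.01 -0.73 -0.37] T [ 0.021 -0.043 -0.02 ] w 44.7 q [ 0.57  0.66 -0.86  1.87  0.63  0.91  0.98]
[[286.99652654 205.41781697]
 [286.42041279 196.79786208]]
```

View pics/s1.png

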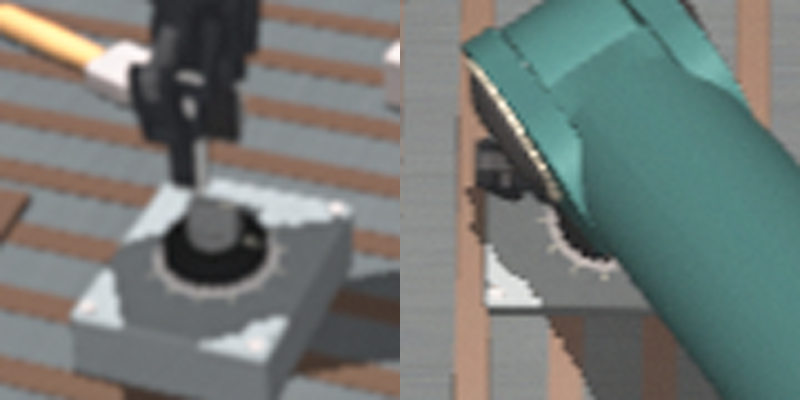

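jog_arm([
  [[0, 0, 0.02, 0, 0, 0], [0, 0, 0.04, 0, 0, 0], [0, 0, 0.055, 0, 0, 0], [0, 0, 0.065, 0, 0, 0], [0, 0, 0.07, 0, 0, 0], [0, 0, 0.0715, 0, 0, 0], [0, 0, 0.0715, 0, 0, 0], [0, 0, 0.0715, 0, 0, 0]],
])

```text
time: 5.82
tcp_pos: [562.6, 8.2, 76.6]
tcp_rot: [[-1.0, -0.0, 0.0], [-0.0, 1.0, 0.0], [-0.0, 0.0, -1.0]]
ft_force: [0.3, -0.6, -0.0]
width: 0.527
```

```bash
python3 - <<'E'
from h import *
st()
s=grab_frame("side")
cv2.imwrite("pics/s2.png",cv2.resize(s[170:250,240:330],(720,640),interpolation=2)[:600])
print(proj([(563,8+22,69),(563,8-22,69)],"side"))
E
```

```text
t 5.82 p [562.6   8.2  76.6] yaw -3.1413 tz [ 4.e-04  2.e-04 -1.e+00] F [ 0.34 -0.57 -0.03] T [0.026 0.011 0.026] w 45.0 q [ 0.53  0.71 -0.81  1.89  0.69  0.84  0.93]
[[283.6699139  215.38476351]
 [290.17457556 205.44083553]]
```

View pics/s2.png

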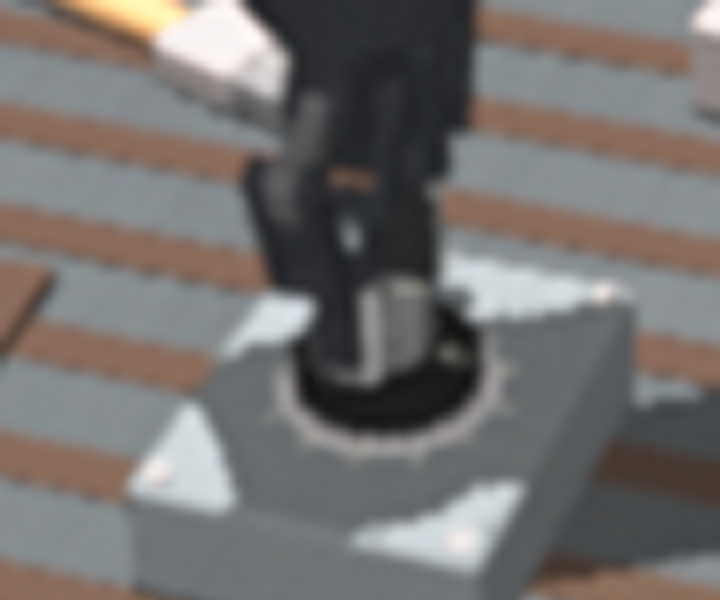

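jog_arm([
  [[0, 0, 0, 0, 0, 0], [0, 0, 0, 0, 0, 0], [0, 0, 0, 0, 0, 0]],
], jaw=20)

```text
time: 6.12
tcp_pos: [562.5, 8.0, 76.6]
tcp_rot: [[-1.0, -0.0, 0.0], [-0.0, 1.0, -0.0], [-0.0, -0.0, -1.0]]
ft_force: [0.1, 0.4, -0.6]
width: 0.235
```

jog_arm([
  [[0, 0, 0, 0, 0, 0], [0, 0, 0, 0, 0, 0], [0, 0, 0, 0, 0, 0], [0, 0, 0, 0, 0, 0]],
], jaw=5, grip_force=20)

```text
time: 6.45
tcp_pos: [562.5, 5.7, 76.8]
tcp_rot: [[-1.0, 0.001, -0.0], [0.001, 1.0, -0.004], [0.0, -0.004, -1.0]]
ft_force: [-1.4, -4.7, 4.9]
width: 0.144
```

```bash
python3 - <<'E'
from h import *
st()
E
```

```text
t 6.45 p [562.5   5.7  76.8] yaw 3.1405 tz [-3.0e-04 -3.7e-03 -1.0e+00] F [-1.39 -4.66  4.92] T [-0.956  0.287  0.136] w 12.3 q [ 0.53  0.71 -0.8   1.89  0.69  0.84  0.93]
```

jog_arm([
  [[0, 0, 0, 0, 0, 0], [0, 0, 0, 0, 0, 0], [0, -0.0045, -0.003, 0, 0, 0], [0, -0.0045, -0.003, 0, 0, 0]],
], jaw=22)

```text
time: 6.78
tcp_pos: [562.5, 5.2, 78.3]
tcp_rot: [[-1.0, -0.0, 0.0], [-0.0, 1.0, 0.0], [-0.0, 0.0, -1.0]]
ft_force: [-0.1, 0.6, -0.5]
width: 0.258
```

jog_arm([
  [[0, 0, 0, 0, 0, 0], [0, 0, 0, 0, 0, 0], [0, 0, 0, 0, 0, 0], [0, 0, 0, 0, 0, 0], [0, 0, 0, 0, 0, 0]],
], jaw=5)

```text
time: 7.2
tcp_pos: [562.4, 5.5, 78.3]
tcp_rot: [[-1.0, -0.0, 0.0], [-0.0, 1.0, 0.0], [-0.0, 0.0, -1.0]]
ft_force: [-1.1, -0.4, 2.2]
width: 0.144
```

```bash
python3 - <<'E'
from h import *
st()
E
```

```text
t 7.2 p [562.4   5.5  78.3] yaw -3.1412 tz [ 2.e-04  0.e+00 -1.e+00] F [-1.05 -0.41  2.2 ] T [-0.032  0.134  0.069] w 12.3 q [ 0.54  0.71 -0.81  1.89  0.69  0.84  0.94]
```

```bash
cat >> h.py <<'E'
def tq(n=4):
    L=[]
    for i in range(n):
        grab_frame("side");s=read_state();R=s['tcp_rot'];L.append(np.r_[s['torque'],s['ft_force'],s['tcp_pos'],np.arctan2(R[1,0],R[0,0])%(2*np.pi)])
    L=np.array(L);m=L.mean(0);print('t',round(s['time'],2),'Tz',m[2].round(3),'sd',L[:,2].std().round(3),'F',m[3:6].round(1),'p',m[6:9].round(1),'yaw',m[9].round(4),'w',round(s['width']*85.4,1),'q7',s['joint_pos'][6].round(2))
E
python3 -c "
from h import *
tq(6)"
```

```text
t 7.5 Tz 0.076 sd 0.03 F [-0.6  0.5  3. ] p [562.4   5.5  78.3] yaw 3.1419 w 12.7 q7 0.94
```

jog_arm([
  [[0, 0, 0, 0, 0, 0.05], [0, 0, 0, 0, 0, 0.1], [0, 0, 0, 0, 0, 0.15], [0, 0, 0, 0, 0, 0.2], [0, 0, 0, 0, 0, 0.2]],
], grip_force=30)

```text
time: 7.92
tcp_pos: [562.5, 5.5, 78.3]
tcp_rot: [[-0.995, 0.102, 0.0], [0.102, 0.995, -0.0], [-0.0, 0.0, -1.0]]
ft_force: [-1.1, 0.9, 5.1]
width: 0.142
```

```bash
python3 -c "
from h import *
tq(4)"
```

```text
t 8.12 Tz -0.06 sd 0.01 F [-1.   0.5  5.4] p [562.4   5.5  78.3] yaw 3.0412 w 11.9 q7 0.85
```

jog_arm([
  [[0, 0, 0, 0, 0, 0.05], [0, 0, 0, 0, 0, 0.1], [0, 0, 0, 0, 0, 0.1]],
])

```text
time: 8.37
tcp_pos: [562.4, 5.5, 78.3]
tcp_rot: [[-0.989, 0.15, 0.0], [0.15, 0.989, 0.0], [-0.0, 0.0, -1.0]]
ft_force: [0.1, 1.1, 5.3]
width: 0.143
```

```bash
python3 -c "
from h import *
tq(4)"
```

```text
t 8.57 Tz -0.019 sd 0.013 F [-0.5  0.8  5. ] p [562.5   5.6  78.3] yaw 2.9915 w 12.1 q7 0.81
```

jog_arm([
  [[0, 0, 0, 0, 0, 0.05], [0, 0, 0, 0, 0, 0.1], [0, 0, 0, 0, 0, 0.1]],
])

```text
time: 8.82
tcp_pos: [562.4, 5.6, 78.3]
tcp_rot: [[-0.98, 0.199, 0.0], [0.199, 0.98, 0.0], [-0.0, 0.0, -1.0]]
ft_force: [-1.8, 0.4, 5.7]
width: 0.139
```

```bash
python3 -c "
from h import *
tq(4)
s=grab_frame('side')
cv2.imwrite('pics/s3.png',cv2.resize(s[170:250,240:330],(720,640),interpolation=2)[:600])"
```

```text
t 9.02 Tz -0.061 sd 0.021 F [-0.7  0.7  5.5] p [562.4   5.6  78.3] yaw 2.9417 w 12.1 q7 0.77
```

View pics/s3.png

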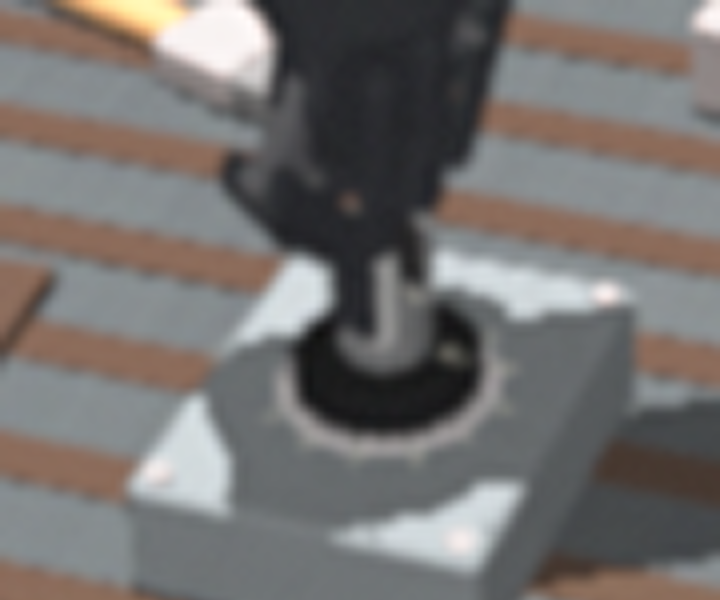

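jog_arm([
  [[0, 0, 0, 0, 0, 0.03], [0, 0, 0, 0, 0, 0.06], [0, 0, 0, 0, 0, 0.09], [0, 0, 0, 0, 0, 0.12]],
])

```text
time: 9.4
tcp_pos: [562.5, 5.6, 78.3]
tcp_rot: [[-0.966, 0.257, 0.0], [0.257, 0.966, 0.0], [-0.0, 0.0, -1.0]]
ft_force: [-0.3, 1.3, 5.3]
width: 0.143
```

```bash
python3 -c "
from h import *
st();tq(2);tq(2)"
```

```text
t 9.4 p [562.5   5.6  78.3] yaw 2.8814 tz [ 4.e-04  3.e-04 -1.e+00] F [-0.25  1.29  5.27] T [0.139 0.134 0.083] w 12.2 q [ 0.5   0.69 -0.75  1.89  0.64  0.82  0.72]
t 9.5 Tz -0.003 sd 0.039 F [-0.6  1.3  4.9] p [562.5   5.6  78.3] yaw 2.8812 w 12.3 q7 0.72
t 9.6 Tz -0.011 sd 0.001 F [-0.8  1.1  4.9] p [562.5   5.6  78.3] yaw 2.8819 w 11.8 q7 0.72
```

jog_arm([
  [[0, 0, 0, 0, 0, 0.03], [0, 0, 0, 0, 0, 0.06], [0, 0, 0, 0, 0, 0.09], [0, 0, 0, 0, 0, 0.12]],
])

```text
time: 9.93
tcp_pos: [562.5, 5.6, 78.3]
tcp_rot: [[-0.949, 0.315, 0.0], [0.315, 0.949, 0.0], [-0.0, 0.0, -1.0]]
ft_force: [-0.3, 1.4, 5.4]
width: 0.142
```

```bash
python3 -c "
from h import *
st();tq(2);tq(2)"
```

```text
t 9.93 p [562.5   5.6  78.3] yaw 2.8215 tz [ 3.e-04  3.e-04 -1.e+00] F [-0.27  1.43  5.43] T [0.195 0.272 0.102] w 12.1 q [ 0.49  0.68 -0.74  1.89  0.62  0.81  0.67]
t 10.03 Tz 0.047 sd 0.009 F [-1.3  1.   4.8] p [562.5   5.6  78.3] yaw 2.8212 w 12.2 q7 0.67
t 10.13 Tz 0.027 sd 0.035 F [-0.9  0.6  5. ] p [562.5   5.6  78.3] yaw 2.8219 w 12.1 q7 0.67
```

jog_arm([
  [[0, 0, 0, 0, 0, 0.03], [0, 0, 0, 0, 0, 0.06], [0, 0, 0, 0, 0, 0.09], [0, 0, 0, 0, 0, 0.12]],
])

```text
time: 10.47
tcp_pos: [562.5, 5.7, 78.3]
tcp_rot: [[-0.929, 0.371, 0.0], [0.371, 0.929, 0.0], [-0.0, 0.0, -1.0]]
ft_force: [-0.5, 1.2, 6.1]
width: 0.144
```

```bash
python3 -c "
from h import *
st();tq(1)"
```

```text
t 10.47 p [562.5   5.7  78.3] yaw 2.7615 tz [ 4.e-04  4.e-04 -1.e+00] F [-0.46  1.24  6.09] T [0.25  0.147 0.039] w 12.3 q [ 0.48  0.68 -0.72  1.89  0.61  0.81  0.61]
t 10.52 Tz 0.051 sd 0.0 F [0.1 1.4 4.9] p [562.5   5.7  78.3] yaw 2.7608 w 12.1 q7 0.61
```

jog_arm([
  [[0, 0, 0, 0, 0, 0.03], [0, 0, 0, 0, 0, 0.06], [0, 0, 0, 0, 0, 0.09], [0, 0, 0, 0, 0, 0.12]],
])

```text
time: 10.85
tcp_pos: [562.5, 5.7, 78.3]
tcp_rot: [[-0.905, 0.426, 0.0], [0.426, 0.905, 0.0], [-0.0, 0.001, -1.0]]
ft_force: [-0.6, 1.5, 5.7]
width: 0.141
```

```bash
python3 -c "
from h import *
st();tq(1)"
```

```text
t 10.85 p [562.5   5.7  78.3] yaw 2.7016 tz [ 5.e-04  4.e-04 -1.e+00] F [-0.58  1.46  5.72] T [0.289 0.197 0.111] w 12.0 q [ 0.47  0.67 -0.71  1.89  0.6   0.8   0.56]
t 10.9 Tz 0.002 sd 0.0 F [-0.7  1.3  4.8] p [562.5   5.7  78.3] yaw 2.7009 w 12.2 q7 0.56
```

jog_arm([
  [[0, 0, 0, 0, 0, 0.03], [0, 0, 0, 0, 0, 0.06], [0, 0, 0, 0, 0, 0.09], [0, 0, 0, 0, 0, 0.12]],
])

```text
time: 11.23
tcp_pos: [562.5, 5.7, 78.3]
tcp_rot: [[-0.878, 0.479, 0.0], [0.479, 0.878, 0.0], [-0.0, 0.001, -1.0]]
ft_force: [0.7, 1.2, 6.5]
width: 0.144
```

```bash
python3 -c "
from h import *
st();tq(2)"
```

```text
t 11.23 p [562.5   5.7  78.3] yaw 2.6418 tz [ 5.e-04  4.e-04 -1.e+00] F [0.71 1.16 6.52] T [0.276 0.159 0.076] w 12.3 q [ 0.46  0.67 -0.7   1.89  0.59  0.8   0.51]
t 11.33 Tz 0.027 sd 0.042 F [-0.3  1.6  5. ] p [562.5   5.7  78.3] yaw 2.6415 w 12.2 q7 0.51
```

jog_arm([
  [[0, 0, 0, 0, 0, 0.03], [0, 0, 0, 0, 0, 0.06], [0, 0, 0, 0, 0, 0.09], [0, 0, 0, 0, 0, 0.12]],
])

```text
time: 11.67
tcp_pos: [562.5, 5.8, 78.3]
tcp_rot: [[-0.847, 0.531, 0.001], [0.531, 0.847, 0.0], [-0.0, 0.001, -1.0]]
ft_force: [-2.2, 1.7, 6.0]
width: 0.143
```

```bash
python3 -c "
from h import *
st();tq(2)"
```

```text
t 11.67 p [562.5   5.8  78.3] yaw 2.582 tz [ 5.e-04  5.e-04 -1.e+00] F [-2.21  1.72  5.98] T [0.32  0.183 0.069] w 12.2 q [ 0.45  0.66 -0.68  1.9   0.58  0.79  0.46]
t 11.77 Tz 0.025 sd 0.019 F [-1.   2.3  4.8] p [562.5   5.8  78.3] yaw 2.5817 w 12.2 q7 0.46
```

jog_arm([
  [[0, 0, 0, 0, 0, 0.03], [0, 0, 0, 0, 0, 0.06], [0, 0, 0, 0, 0, 0.09], [0, 0, 0, 0, 0, 0.12]],
])

```text
time: 12.1
tcp_pos: [562.6, 5.8, 78.3]
tcp_rot: [[-0.814, 0.581, 0.001], [0.581, 0.814, 0.001], [-0.0, 0.001, -1.0]]
ft_force: [0.3, 1.8, 4.6]
width: 0.144
```

```bash
python3 -c "
from h import *
st();tq(2)"
```

```text
t 12.1 p [562.6   5.8  78.3] yaw 2.5221 tz [ 6.e-04  5.e-04 -1.e+00] F [0.25 1.84 4.55] T [0.396 0.113 0.095] w 12.3 q [ 0.44  0.66 -0.67  1.9   0.56  0.79  0.41]
t 12.2 Tz 0.019 sd 0.019 F [-0.5  2.1  5.3] p [562.5   5.8  78.3] yaw 2.5219 w 12.2 q7 0.41
```

jog_arm([
  [[0, 0, 0, 0, 0, 0.03], [0, 0, 0, 0, 0, 0.06], [0, 0, 0, 0, 0, 0.09], [0, 0, 0, 0, 0, 0.12]],
])

```text
time: 12.53
tcp_pos: [562.6, 5.8, 78.3]
tcp_rot: [[-0.778, 0.628, 0.001], [0.628, 0.778, 0.001], [-0.0, 0.001, -1.0]]
ft_force: [0.5, 1.9, 4.7]
width: 0.141
```

```bash
python3 -c "
from h import *
st();tq(2)"
```

```text
t 12.53 p [562.6   5.8  78.3] yaw 2.4623 tz [ 6.e-04  6.e-04 -1.e+00] F [0.53 1.88 4.74] T [0.378 0.113 0.09 ] w 12.1 q [ 0.43  0.65 -0.66  1.9   0.55  0.78  0.36]
t 12.63 Tz 0.082 sd 0.004 F [-0.3  2.2  5.2] p [562.6   5.8  78.3] yaw 2.4621 w 12.2 q7 0.36
```

jog_arm([
  [[0, 0, 0, 0, 0, 0.03], [0, 0, 0, 0, 0, 0.06], [0, 0, 0, 0, 0, 0.09]],
])

```text
time: 12.88
tcp_pos: [562.6, 5.8, 78.3]
tcp_rot: [[-0.749, 0.663, 0.001], [0.663, 0.749, 0.001], [-0.0, 0.001, -1.0]]
ft_force: [-0.7, 2.8, 5.7]
width: 0.143
```

```bash
python3 -c "
from h import *
st();tq(2)"
```

```text
t 12.88 p [562.6   5.8  78.3] yaw 2.4174 tz [ 6.e-04  7.e-04 -1.e+00] F [-0.68  2.81  5.71] T [0.43  0.053 0.081] w 12.2 q [ 0.43  0.65 -0.65  1.9   0.54  0.78  0.32]
t 12.98 Tz 0.027 sd 0.032 F [-0.6  2.8  5.2] p [562.6   5.8  78.3] yaw 2.4172 w 11.8 q7 0.32
```

jog_arm([
  [[0, 0, 0, 0, 0, 0.03], [0, 0, 0, 0, 0, 0.06], [0, 0, 0, 0, 0, 0.09], [0, 0, 0, 0, 0, 0.12]],
])

```text
time: 13.32
tcp_pos: [562.6, 5.9, 78.3]
tcp_rot: [[-0.708, 0.706, 0.001], [0.706, 0.708, 0.001], [-0.0, 0.001, -1.0]]
ft_force: [-0.5, 2.7, 5.4]
width: 0.144
```

```bash
python3 -c "
from h import *
st();tq(2)"
```

```text
t 13.32 p [562.6   5.9  78.3] yaw 2.3576 tz [ 7.e-04  7.e-04 -1.e+00] F [-0.45  2.74  5.37] T [0.544 0.057 0.138] w 12.3 q [ 0.42  0.64 -0.63  1.9   0.53  0.77  0.27]
t 13.42 Tz 0.041 sd 0.064 F [-0.3  3.4  5. ] p [562.6   5.9  78.3] yaw 2.3574 w 12.3 q7 0.27
```

jog_arm([
  [[0, 0, 0, 0, 0, 0.03], [0, 0, 0, 0, 0, 0.06]],
])

```text
time: 13.58
tcp_pos: [562.6, 5.9, 78.3]
tcp_rot: [[-0.687, 0.727, 0.001], [0.727, 0.687, 0.001], [0.0, 0.001, -1.0]]
ft_force: [0.5, 2.1, 5.6]
width: 0.142
```

```bash
python3 -c "
from h import *
st();tq(2)"
```

```text
t 13.58 p [562.6   5.9  78.3] yaw 2.3277 tz [ 6.e-04  7.e-04 -1.e+00] F [0.54 2.07 5.58] T [0.565 0.038 0.148] w 12.1 q [ 0.41  0.64 -0.63  1.9   0.52  0.77  0.25]
t 13.68 Tz 0.016 sd 0.016 F [0.1 2.4 5. ] p [562.6   5.9  78.3] yaw 2.3275 w 11.8 q7 0.25
```

jog_arm([
  [[0, 0, 0, 0, 0, 0.03], [0, 0, 0, 0, 0, 0.06], [0, 0, 0, 0, 0, 0.09]],
])

```text
time: 13.93
tcp_pos: [562.7, 5.9, 78.3]
tcp_rot: [[-0.653, 0.757, 0.001], [0.757, 0.653, 0.001], [0.0, 0.001, -1.0]]
ft_force: [-0.9, 1.6, 5.2]
width: 0.141
```

```bash
python3 -c "
from h import *
st();tq(2)"
```

```text
t 13.93 p [562.7   5.9  78.3] yaw 2.2827 tz [ 8.e-04  8.e-04 -1.e+00] F [-0.91  1.65  5.22] T [ 0.575 -0.031  0.116] w 12.1 q [ 0.4   0.64 -0.61  1.9   0.52  0.77  0.21]
t 14.03 Tz 0.031 sd 0.014 F [0.4 2.6 5. ] p [562.6   5.9  78.3] yaw 2.2825 w 12.6 q7 0.21
```

jog_arm([
  [[0, 0, 0, 0, 0, 0.03], [0, 0, 0, 0, 0, 0.06], [0, 0, 0, 0, 0, 0.09], [0, 0, 0, 0, 0, 0.12]],
])

```text
time: 14.37
tcp_pos: [562.7, 5.9, 78.3]
tcp_rot: [[-0.607, 0.795, 0.001], [0.795, 0.607, 0.001], [0.0, 0.001, -1.0]]
ft_force: [-0.4, 3.0, 5.0]
width: 0.136
```

```bash
python3 -c "
from h import *
st();tq(2)"
```

```text
t 14.37 p [562.7   5.9  78.3] yaw 2.2228 tz [ 8.e-04  8.e-04 -1.e+00] F [-0.36  3.04  5.01] T [ 0.679 -0.075  0.127] w 11.6 q [ 0.39  0.63 -0.6   1.9   0.5   0.76  0.16]
t 14.47 Tz 0.001 sd 0.047 F [0.6 3.  5.4] p [562.7   5.9  78.3] yaw 2.2226 w 12.0 q7 0.16
```

jog_arm([
  [[0, 0, 0, 0, 0, 0.03], [0, 0, 0, 0, 0, 0.06], [0, 0, 0, 0, 0, 0.09], [0, 0, 0, 0, 0, 0.12]],
])

```text
time: 14.8
tcp_pos: [562.7, 5.9, 78.3]
tcp_rot: [[-0.558, 0.83, 0.001], [0.83, 0.558, 0.001], [0.0, 0.001, -1.0]]
ft_force: [0.3, 4.0, 5.3]
width: 0.142
```

```bash
python3 -c "
from h import *
st();tq(2)"
```

```text
t 14.8 p [562.7   5.9  78.3] yaw 2.1627 tz [ 9.e-04  8.e-04 -1.e+00] F [0.25 3.99 5.26] T [ 0.79  -0.108  0.106] w 12.1 q [ 0.38  0.63 -0.59  1.9   0.49  0.76  0.11]
t 14.9 Tz 0.049 sd 0.051 F [0.6 4.  4.8] p [562.7   5.9  78.3] yaw 2.1624 w 12.1 q7 0.11
```

jog_arm([
  [[0, 0, 0, 0, 0, 0.03], [0, 0, 0, 0, 0, 0.06], [0, 0, 0, 0, 0, 0.09], [0, 0, 0, 0, 0, 0.12]],
])

```text
time: 15.23
tcp_pos: [562.7, 5.9, 78.3]
tcp_rot: [[-0.506, 0.862, 0.001], [0.862, 0.506, 0.001], [0.0, 0.001, -1.0]]
ft_force: [0.9, 4.3, 4.7]
width: 0.141
```

```bash
python3 -c "
from h import *
st();tq(2)"
```

```text
t 15.23 p [562.7   5.9  78.3] yaw 2.1017 tz [ 9.e-04  8.e-04 -1.e+00] F [0.93 4.3  4.66] T [ 1.076 -0.236  0.118] w 12.0 q [ 0.37  0.62 -0.57  1.9   0.48  0.76  0.06]
t 15.33 Tz 0.03 sd 0.046 F [1.1 4.4 4.3] p [562.7   5.9  78.3] yaw 2.1014 w 12.1 q7 0.06
```

jog_arm([
  [[0, 0, 0, 0, 0, 0.03], [0, 0, 0, 0, 0, 0.06], [0, 0, 0, 0, 0, 0.09], [0, 0, 0, 0, 0, 0.12]],
])

```text
time: 15.67
tcp_pos: [562.7, 5.9, 78.3]
tcp_rot: [[-0.454, 0.891, 0.001], [0.891, 0.454, 0.001], [0.0, 0.001, -1.0]]
ft_force: [2.0, 5.1, 5.3]
width: 0.139
```

```bash
python3 -c "
from h import *
st();tq(2)"
```

```text
t 15.67 p [562.7   5.9  78.3] yaw 2.0419 tz [ 9.e-04  8.e-04 -1.e+00] F [2.02 5.06 5.29] T [ 1.11  -0.277  0.086] w 11.8 q [ 0.36  0.62 -0.56  1.9   0.47  0.75  0.01]
t 15.77 Tz 0.019 sd 0.038 F [1.4 4.8 4.5] p [562.8   5.9  78.3] yaw 2.0416 w 11.9 q7 0.01
```

jog_arm([
  [[0, 0, 0, 0, 0, 0.03], [0, 0, 0, 0, 0, 0.06], [0, 0, 0, 0, 0, 0.09], [0, 0, 0, 0, 0, 0.12]],
])

```text
time: 16.1
tcp_pos: [562.8, 5.9, 78.3]
tcp_rot: [[-0.4, 0.917, 0.001], [0.917, 0.4, 0.001], [0.0, 0.001, -1.0]]
ft_force: [1.8, 4.8, 5.0]
width: 0.147
```

```bash
python3 -c "
from h import *
st();tq(2)"
```

```text
t 16.1 p [562.8   5.9  78.3] yaw 1.9818 tz [ 1.e-03  8.e-04 -1.e+00] F [1.82 4.78 5.04] T [ 1.127 -0.263  0.096] w 12.5 q [ 0.35  0.62 -0.54  1.9   0.45  0.75 -0.04]
t 16.2 Tz 0.062 sd 0.004 F [1.7 5.8 5.4] p [562.8   5.9  78.3] yaw 1.9816 w 12.1 q7 -0.04
```

jog_arm([
  [[0, 0, 0, 0, 0, 0.03], [0, 0, 0, 0, 0, 0.06], [0, 0, 0, 0, 0, 0.09], [0, 0, 0, 0, 0, 0.12]],
])

```text
time: 16.53
tcp_pos: [562.8, 5.9, 78.3]
tcp_rot: [[-0.344, 0.939, 0.001], [0.939, 0.344, 0.001], [0.0, 0.001, -1.0]]
ft_force: [2.5, 5.2, 4.5]
width: 0.141
```

```bash
python3 -c "
from h import *
st();tq(2)"
```

```text
t 16.53 p [562.8   5.9  78.3] yaw 1.9218 tz [ 1.1e-03  9.0e-04 -1.0e+00] F [2.48 5.19 4.53] T [ 1.158 -0.347  0.091] w 12.0 q [ 0.34  0.61 -0.53  1.9   0.44  0.74 -0.09]
t 16.63 Tz 0.047 sd 0.015 F [1.8 5.8 4.3] p [562.8   6.   78.3] yaw 1.9216 w 12.4 q7 -0.09
```

jog_arm([
  [[0, 0, 0, 0, 0, 0.03], [0, 0, 0, 0, 0, 0.06], [0, 0, 0, 0, 0, 0.09], [0, 0, 0, 0, 0, 0.12]],
])

```text
time: 16.97
tcp_pos: [562.8, 6.0, 78.3]
tcp_rot: [[-0.287, 0.958, 0.001], [0.958, 0.287, 0.001], [0.001, 0.001, -1.0]]
ft_force: [2.7, 5.2, 4.1]
width: 0.142
```

```bash
python3 -c "
from h import *
st();tq(2)"
```

```text
t 16.97 p [562.8   6.   78.3] yaw 1.8619 tz [ 1.1e-03  9.0e-04 -1.0e+00] F [2.67 5.23 4.12] T [ 1.163 -0.407  0.081] w 12.1 q [ 0.33  0.61 -0.52  1.9   0.43  0.74 -0.14]
t 17.07 Tz 0.043 sd 0.023 F [1.5 4.7 4.6] p [562.8   5.9  78.3] yaw 1.8616 w 12.1 q7 -0.14
```

jog_arm([
  [[0, 0, 0, 0, 0, 0.03], [0, 0, 0, 0, 0, 0.06], [0, 0, 0, 0, 0, 0.09], [0, 0, 0, 0, 0, 0.12]],
])

```text
time: 17.4
tcp_pos: [562.9, 6.0, 78.4]
tcp_rot: [[-0.229, 0.973, 0.001], [0.973, 0.229, 0.001], [0.001, 0.001, -1.0]]
ft_force: [0.5, 5.6, 3.8]
width: 0.141
```

```bash
python3 -c "
from h import *
st();tq(2)
s=grab_frame('side')
cv2.imwrite('pics/s4.png',cv2.resize(s[170:250,240:330],(720,640),interpolation=2)[:600])"
```

```text
t 17.4 p [562.9   6.   78.4] yaw 1.8019 tz [ 1.3e-03  9.0e-04 -1.0e+00] F [0.53 5.56 3.82] T [ 1.131 -0.382  0.099] w 12.1 q [ 0.32  0.6  -0.5   1.9   0.42  0.74 -0.19]
t 17.5 Tz 0.061 sd 0.024 F [1.8 5.  4.2] p [562.9   6.   78.3] yaw 1.8016 w 12.1 q7 -0.19
```

View pics/s4.png

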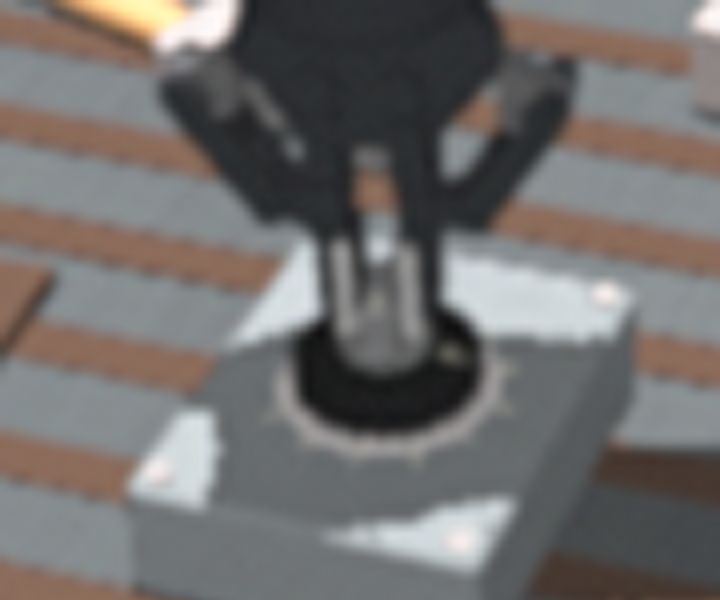

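The knob is held in both pads and follows the turn. The ring mark is still at about (452,352) in the crop, so the ring hasn't moved.

jog_arm([
  [[0, 0, 0, 0, 0, 0.03], [0, 0, 0, 0, 0, 0.06], [0, 0, 0, 0, 0, 0.09], [0, 0, 0, 0, 0, 0.12]],
])

```text
time: 17.88
tcp_pos: [562.9, 6.0, 78.3]
tcp_rot: [[-0.171, 0.985, 0.001], [0.985, 0.171, 0.001], [0.001, 0.001, -1.0]]
ft_force: [1.6, 5.6, 3.6]
width: 0.142
```

```bash
python3 -c "
from h import *
st();tq(2)"
```

```text
t 17.88 p [562.9   6.   78.3] yaw 1.7422 tz [ 1.3e-03  9.0e-04 -1.0e+00] F [1.59 5.57 3.58] T [ 1.19  -0.499  0.165] w 12.1 q [ 0.31  0.6  -0.49  1.9   0.41  0.73 -0.24]
t 17.98 Tz 0.098 sd 0.046 F [1.4 4.6 4. ] p [563.    6.   78.3] yaw 1.7419 w 12.1 q7 -0.24
```

jog_arm([
  [[0, 0, 0, 0, 0, 0.02], [0, 0, 0, 0, 0, 0.04]],
])

```text
time: 18.15
tcp_pos: [563.0, 6.0, 78.3]
tcp_rot: [[-0.151, 0.989, 0.001], [0.989, 0.151, 0.001], [0.001, 0.002, -1.0]]
ft_force: [2.3, 4.5, 4.1]
width: 0.139
```

```bash
python3 -c "
from h import *
st();tq(1);tq(3)"
```

```text
t 18.15 p [563.    6.   78.3] yaw 1.7225 tz [ 1.4e-03  8.0e-04 -1.0e+00] F [2.29 4.48 4.06] T [ 1.18  -0.485  0.197] w 11.9 q [ 0.3   0.6  -0.48  1.9   0.4   0.73 -0.26]
t 18.2 Tz 0.144 sd 0.0 F [2.8 5.  5.3] p [563.    6.   78.3] yaw 1.722 w 12.1 q7 -0.26
t 18.35 Tz 0.14 sd 0.029 F [2.2 4.6 3.6] p [563.    6.   78.3] yaw 1.7227 w 12.1 q7 -0.26
```

jog_arm([
  [[0, 0, 0, 0, 0, 0.016], [0, 0, 0, 0, 0, 0.032]],
])

```text
time: 18.52
tcp_pos: [563.0, 6.0, 78.3]
tcp_rot: [[-0.135, 0.991, 0.001], [0.991, 0.135, 0.001], [0.001, 0.002, -1.0]]
ft_force: [2.4, 5.3, 4.5]
width: 0.142
```

```bash
python3 -c "
from h import *
st();tq(1);tq(3)"
```

```text
t 18.52 p [563.    6.   78.3] yaw 1.7067 tz [ 1.4e-03  9.0e-04 -1.0e+00] F [2.44 5.34 4.49] T [ 1.109 -0.447  0.197] w 12.1 q [ 0.3   0.6  -0.48  1.9   0.4   0.73 -0.27]
t 18.57 Tz 0.211 sd 0.0 F [1.9 5.2 4. ] p [563.    6.   78.3] yaw 1.7063 w 12.4 q7 -0.27
t 18.72 Tz 0.16 sd 0.019 F [2.4 5.5 4.3] p [563.    6.   78.3] yaw 1.7068 w 12.3 q7 -0.27
```

jog_arm([
  [[0, 0, 0, 0, 0, 0.01], [0, 0, 0, 0, 0, 0.02]],
])

```text
time: 18.88
tcp_pos: [563.0, 6.0, 78.3]
tcp_rot: [[-0.126, 0.992, 0.002], [0.992, 0.126, 0.001], [0.001, 0.002, -1.0]]
ft_force: [2.2, 5.1, 4.0]
width: 0.142
```

```bash
python3 -c "
from h import *
st();tq(1);tq(3)"
```

```text
t 18.88 p [563.    6.   78.3] yaw 1.6969 tz [ 1.5e-03  8.0e-04 -1.0e+00] F [2.21 5.05 3.95] T [ 1.201 -0.461  0.301] w 12.2 q [ 0.3   0.6  -0.48  1.9   0.4   0.73 -0.28]
t 18.93 Tz 0.181 sd 0.0 F [3.  4.9 3.6] p [563.    6.   78.3] yaw 1.6967 w 12.2 q7 -0.28
t 19.08 Tz 0.201 sd 0.02 F [2.7 5.1 3.7] p [563.    6.   78.3] yaw 1.6969 w 12.0 q7 -0.28
```

jog_arm([
  [[0, 0, 0, 0, 0, 0], [0, 0, 0, 0, 0, 0], [0, 0, 0, 0, 0, 0], [0, 0, 0, 0, 0, 0], [0, 0, -0.02, 0, 0, 0], [0, 0, -0.05, 0, 0, 0], [0, 0, -0.1, 0, 0, 0], [0, 0, -0.15, 0, 0, 0], [0, 0, -0.2, 0, 0, 0], [0, 0, -0.2, 0, 0, 0]],
], jaw=45)

```text
time: 19.92
tcp_pos: [565.7, 5.7, 204.9]
tcp_rot: [[-0.125, 0.992, 0.01], [0.992, 0.125, -0.001], [-0.002, 0.01, -1.0]]
ft_force: [1.5, 0.7, 0.3]
width: 0.525
```

```bash
python3 -c "
from h import *
s=st();inc((474.5,289,200),1.697)
s=grab_frame('side')
cv2.imwrite('pics/s5.png',cv2.resize(s[170:250,240:330],(720,640),interpolation=2)[:600])"
```

```text
t 19.92 p [565.7   5.7 204.9] yaw 1.6957 tz [ 1.040e-02 -6.000e-04 -9.999e-01] F [1.46 0.72 0.33] T [-0.035 -0.026  0.015] w 44.8 q [ 0.37  0.43 -0.56  1.82  0.28  0.96 -0.18]
inc [ 0.4874 -0.092   0.0063] [ 0.0204  0.0038 -0.0026]
```

View pics/s5.png

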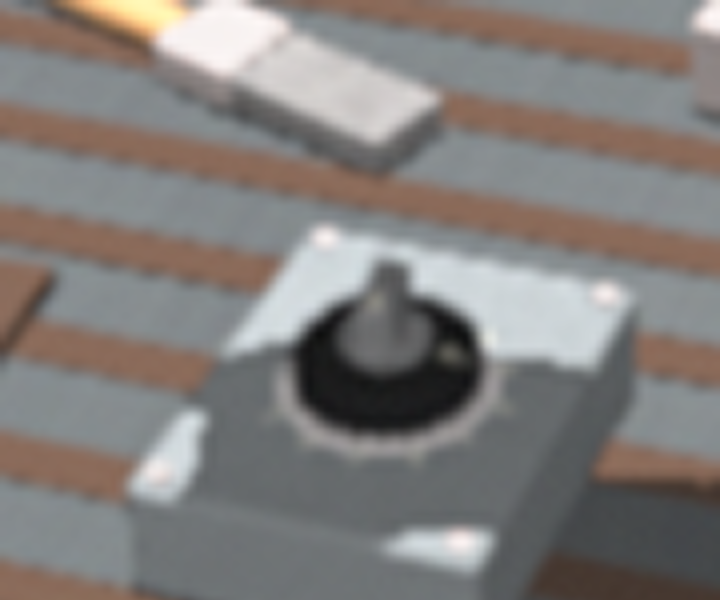

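jog_arm([
  [[0.06, -0.011, 0, 0, 0, 0], [0.12, -0.023, 0, 0, 0, 0], [0.18, -0.034, 0, 0, 0, 0], [0.24, -0.046, 0, 0, 0, 0], [0.3, -0.057, 0, 0, 0, 0], [0.36, -0.068, 0, 0, 0, 0], [0.42, -0.08, 0, 0, 0, 0], [0.46, -0.088, 0, 0, 0, 0], [0.485, -0.091, 0, 0, 0, 0], [0.487, -0.092, 0, 0, 0, 0], [0.487, -0.092, 0, 0, 0, 0], [0.487, -0.092, 0, 0, 0, 0], [0.487, -0.092, 0, 0, 0, 0]],
], jaw=0)

```text
time: 21.05
tcp_pos: [471.8, 286.4, 197.7]
tcp_rot: [[-0.122, 0.993, -0.0], [0.993, 0.122, -0.001], [-0.001, -0.001, -1.0]]
ft_force: [-0.3, -1.3, 0.1]
width: -0.007
```

```bash
python3 -c "
from h import *
s=st();inc((474.3,289,85),1.697)
"
```

```text
t 21.05 p [471.8 286.4 197.7] yaw 1.6932 tz [-5.0e-04 -1.4e-03 -1.0e+00] F [-0.33 -1.27  0.12] T [ 0.013 -0.032  0.048] w -0.6 q [-0.1   0.44 -0.63  1.85  0.31  0.95 -0.75]
inc [0.004  0.0048 0.1879] [-0.0013  0.0027 -0.0076]
```

jog_arm([
  [[0.004, 0.005, 0.03, 0, 0, 0], [0.004, 0.005, 0.07, 0, 0, 0], [0.004, 0.005, 0.11, 0, 0, 0], [0.004, 0.005, 0.15, 0, 0, 0], [0.004, 0.005, 0.17, 0, 0, 0], [0.004, 0.005, 0.18, 0, 0, 0], [0.004, 0.005, 0.188, 0, 0, 0], [0.004, 0.005, 0.188, 0, 0, 0], [0.004, 0.005, 0.188, 0, 0, 0]],
])

```text
time: 21.8
tcp_pos: [474.5, 291.4, 86.2]
tcp_rot: [[-0.124, 0.992, 0.001], [0.992, 0.124, 0.001], [0.001, 0.001, -1.0]]
ft_force: [-0.5, 0.1, -0.3]
width: -0.002
```

```bash
python3 -c "
from h import *
s=st();inc((474.3,289,66),1.697)
s=grab_frame('side')
cv2.imwrite('pics/s6.png',cv2.resize(s[265:345,235:325],(675,600),interpolation=2))"
```

```text
t 21.8 p [474.5 291.4  86.2] yaw 1.6954 tz [ 1.2e-03  7.0e-04 -1.0e+00] F [-0.55  0.12 -0.35] T [ 0.014  0.018 -0.072] w -0.2 q [-0.19  0.6  -0.55  1.91  0.44  0.75 -0.86]
inc [-0.0039 -0.0009  0.0337] [ 0.0027 -0.0011 -0.0031]
```

View pics/s6.png

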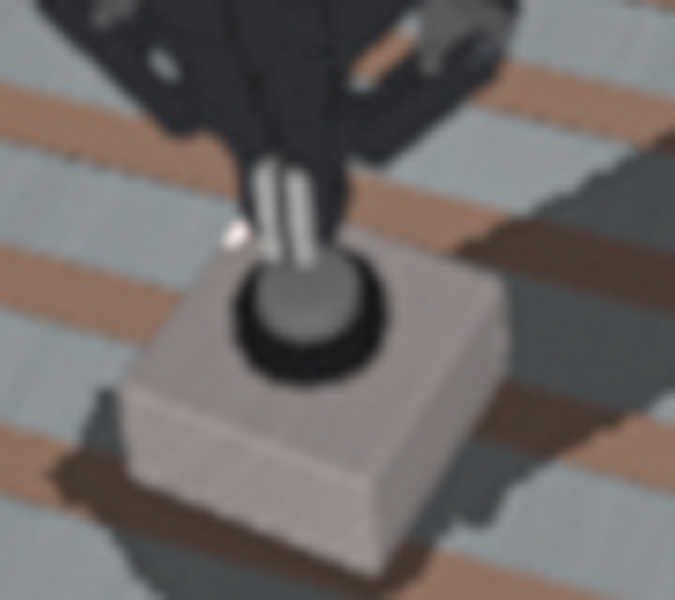

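jog_arm([
  [[-0.002, 0, 0.01, 0, 0, 0], [-0.002, 0, 0.02, 0, 0, 0], [-0.002, 0, 0.025, 0, 0, 0], [-0.002, 0, 0.03, 0, 0, 0], [-0.002, 0, 0.03, 0, 0, 0]],
])

```text
time: 22.27
tcp_pos: [474.0, 289.6, 66.9]
tcp_rot: [[-0.124, 0.992, -0.0], [0.992, 0.124, -0.001], [-0.001, -0.001, -1.0]]
ft_force: [0.5, -1.0, 3.2]
width: -0.003
```

```bash
python3 -c "
from h import *
s=st()"
```

```text
t 22.27 p [474.  289.6  66.9] yaw 1.6956 tz [-4.e-04 -8.e-04 -1.e+00] F [ 0.45 -1.04  3.19] T [-0.325  0.08  -0.018] w -0.2 q [-0.2   0.62 -0.53  1.92  0.46  0.72 -0.88]
```

jog_arm([
  [[0, 0, 0.003, 0, 0, 0], [0, 0, 0.006, 0, 0, 0], [0, 0, 0.009, 0, 0, 0], [0, 0, 0.009, 0, 0, 0], [0, 0, 0.009, 0, 0, 0]],
])

```text
time: 22.68
tcp_pos: [474.1, 289.7, 63.8]
tcp_rot: [[-0.124, 0.992, 0.001], [0.992, 0.124, -0.002], [-0.002, 0.001, -1.0]]
ft_force: [-4.6, -6.4, 20.2]
width: 0.002
```

```bash
python3 -c "
from h import *
s=st()"
```

```text
t 22.68 p [474.1 289.7  63.8] yaw 1.6956 tz [ 9.0e-04 -1.6e-03 -1.0e+00] F [-4.58 -6.43 20.18] T [-1.233  1.094  0.002] w 0.1 q [-0.2   0.63 -0.52  1.92  0.47  0.71 -0.88]
```

jog_arm([
  [[0, 0, 0, 0, 0, 0], [0, 0, -0.01, 0, 0, 0], [0, 0, -0.04, 0, 0, 0], [0, 0, -0.1, 0, 0, 0], [0, 0, -0.16, 0, 0, 0], [0, 0, -0.22, 0, 0, 0], [0, 0, -0.27, 0, 0, 0], [0, 0, -0.3, 0, 0, 0], [0, 0, -0.3, 0, 0, 0], [0, 0, -0.3, 0, 0, 0]],
])

```text
time: 23.52
tcp_pos: [474.3, 290.3, 242.7]
tcp_rot: [[-0.125, 0.992, 0.002], [0.992, 0.125, 0.001], [0.001, 0.002, -1.0]]
ft_force: [-1.1, -0.4, -0.1]
width: 0.003
```

```bash
python3 -c "
from h import *
s=st()
s=grab_frame('side');a=cv2.imread('pics/side0.png')
cv2.imwrite('pics/s7.png',s)
f=lambda im:np.hstack([cv2.resize(im[190:240,260:310],(400,300),interpolation=2),cv2.resize(im[280:340,245:305],(400,300),interpolation=2)])
cv2.imwrite('pics/s8.png',np.vstack([f(a),f(s)]))"
```

```text
t 23.52 p [474.3 290.3 242.7] yaw 1.6957 tz [ 0.0021  0.001  -1.    ] F [-1.06 -0.4  -0.13] T [-0.003  0.007 -0.03 ] w 0.3 q [-0.08  0.39 -0.66  1.8   0.28  1.04 -0.72]
```

View pics/s8.png

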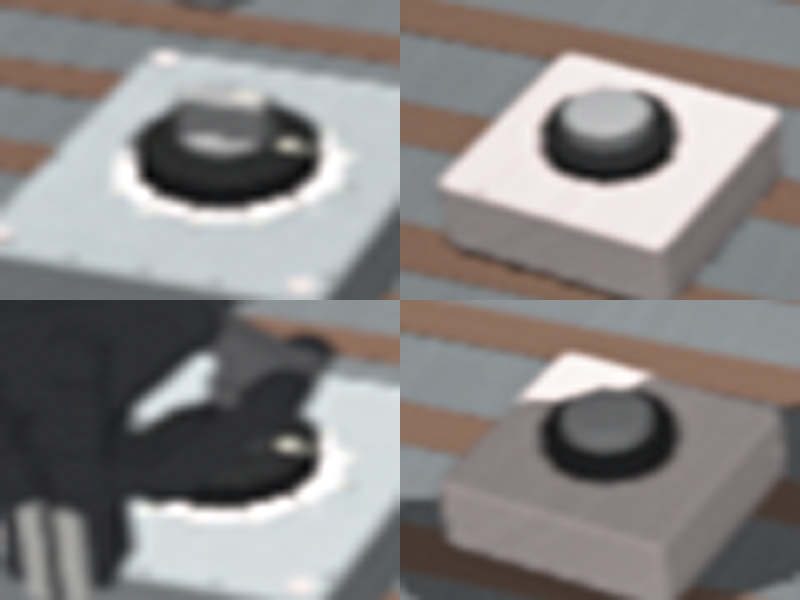

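View pics/s7.png

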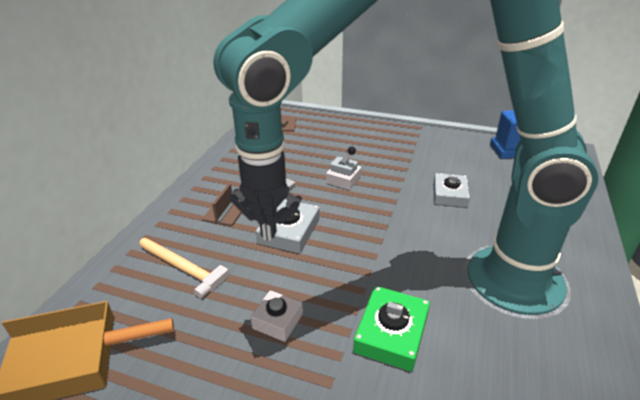

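The ring mark is at the same pixel before and after, (290,145) in both crops. The button has sprung back, the lever and loose things haven't moved, and the arm is clear.

```bash
python3 -c "
from h import *
print(sign_off())"
```

```text
the job is handed in; nothing more can be done
None
```

I locked the ring with the inner knob, then pushed the ready button fully in and released it. I handed the job in at about 23.5 s of the 72 s allowed; no verdict is reported.

- **Lock knob:** I turned the bar clockwise by about 1.44 rad. It ran loose at about 0.1 N m, then met the washer after roughly 1.35–1.4 rad. I stopped at about 0.2 N m held still. The last reading while turning was 0.30 N m. That is above the 0.2–0.27 target, but single readings were noisy (about 0.03). The trend of the readings put it nearer 0.25 N m.
- **Outer ring:** the white mark is at the same pixel in the side view as at the start, so the ring did not turn.
- **Ready button:** I pressed with closed fingers until it stopped firmly at about 20 N, with the fingertips about 56 mm above the bench, which is full travel. The last picture shows it sprung back up.
- **Rest of the bench:** the isolator lever and loose things look unmoved in the last side picture, though the arm hid part of the view, including most of the wire brush. The arm was about 180 mm above the button block, touching nothing.
- **Disagreement:** the two cameras differed by about 4 mm in the knob's position. My first grip was 2–3 mm off to the side, giving about 5 N of side force, so I opened and re-centred before turning. Side force crept back to about 5 N late in the turn.

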